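# Open the pressed-bowl mould: crack the last stuck clamp and take off the lid

## Robot

A 7-joint arm with a two-finger parallel gripper is mounted at the origin on the work surface. World frame = base frame: x ahead of the robot, y to its left, z up, the work surface at z = 0. Lengths are in mm, angles in rad, forces in N, time in s.
With the tool pointing down it reaches from about 400 to 875 mm from the base axis. Payload 4.4 kg.
Tool frame: the origin (TCP) lies at the very end of the fingers, on their centre line; the grasp point (between the pads) lies 19 mm behind it; z points along the fingers, y is the line along which they close (so a half turn about z gives the same grasp; the last joint's range is limited). The gripper opens to 85 mm and grips with 20 to 120 N. Pads are 22 mm wide; open, the fingers measure 114 mm over their backs; the gripper's body (76 mm by 85 mm) begins 54 mm behind the grasp point. The pads swing forward as they close: fully open they stand 13 mm farther back than shut.
Start: joints at [-1.173, 0.628, 0.038, 1.517, -0.027, 0.996, -0.02], TCP at [290.756, 581.36, 193.313] pointing down, gripper open.
Joint ranges: [-3.06, 3.06], [-0.37, 2.12], [-1.25, 1.32], [0.18, 2.47], [-1.1, 4.24], [0.23, 1.98], [-2.94, 2.94]. Speed limits (rad/s): [2.57, 2.57, 3.14, 3.14, 3.14, 3.14, 3.14].

## Interface

Orientations are given as a rotation vector (axis times angle).
In Python, from station import manip gives the robot as it stands.
- The arm moves only by the tool send_rows, never from a script. Its argument "increments" is a list that holds one entry, the list of rows, each a list of 4 numbers: the shift along the world's x, y, z in mm, then the turn about the world's z in rad. In form: [[[x, y, z, yaw], ...]]. A call has 1 to 8 rows; each row is the pose to reach, as a shift and turn from the pose commanded when the call began; what a row does not reach only later rows make up. A row lasts 1/8 s, in which the tool goes at most 62.5 mm and 10.7 degrees, less where a joint would pass 70% of its speed; a pose out of reach is approached as far as the arm can. A call with a gripper value outside its range is refused whole. "fingers" is the finger opening in mm, from 0 to 85.4, set as the call begins (left out, the last holds). The fingers move at their own pace and stop on an object; "force" is the grip in N (left out, the last holds). Time passes only in rows, so rows that repeat a pose let the fingers close. It gives the time, the measured TCP pose, the force, the opening and the grip force at its end, in the units of the state.
- manip.get_obs(): the state, without advancing time (a new reading comes with each control period).
- manip.snapshot(name): name is "scene" or "top" or "wrist"; returns the picture (480x640x3 uint8, blue, green, red); there is no depth.
- manip.camera_info(name): a dict with "K" (3x3 intrinsics, pixels), "rvec" (rotation vector, rad) and "tvec" (3), from world to camera coordinates, as OpenCV has them; the wrist camera has in their place "hand_eye" (4x4, takes a point from camera to tool coordinates, whose origin is the TCP and whose axes are the flange's). Camera axes: x right, y down, z forward; pixel columns grow to the right and rows downward; lengths in mm; the calibration is good to about 2 mm. A picture is of the moment at which its call begins: read the wrist's pose just before it. camera_info takes no time and is no camera call.
- manip.sign_off(): hands the job in; it is judged then, once.
The state is a dict: "time": time; "joint_pos": joint angles; "dq": joint speeds; "effort": joint torques, N m; "tcp_pos": TCP position; "tcp_rot": TCP orientation; "contact_force": force on the tool from outside, world axes, zero at the start; "wrist_torque": the same for the moment, N m; "gripper_width": finger opening in mm; "finger_force": force on a finger pad.
Only numpy, scipy, OpenCV 4.12 (cv2) and the standard library are available. Lean on these libraries where they do the work, as an engineer would, in place of code of your own. Each camera call takes 0.05 s, during which the arm holds its last target. There are 200 camera calls.

## Task

The bowl mould has cooled and two of its three swing clamps are open already; the third is stuck with old plastic. Break its red knob loose with a short firm twist anticlockwise, then swing the clamp freely round until you feel it just come up against its soft rubber stop pin, easing it on gently without forcing the pin. Then lift the lid straight off by its handle and lay it gently, handle up, in the middle of the cork-faced rest, leaving the clamp swung open and everything else alone.

Things in the scene. Friction and masses are not known exactly. Their poses are not given: they have to be found in the camera images.
- mould: Aluminium mould bolted to the bench: hexagonal base plate 250 mm across flats, 12 mm thick, under a hexagonal tub 140 mm across flats, rim 60 mm above the bench. Three grey clamp pillars (50 mm across, 71 mm high) stand 96 mm from its centre, at its own +x (the stuck clamp) and 120 degrees either side (two like it, already open). Origin: centre of the underside, on the bench, z up
- clamp_knob (a point): Centre of the stuck clamp's red bar knob, half-way up it, on the clamp's vertical turning axis, 106 mm above the bench. The bar is 60 mm long along this point's x axis, 14 mm thick along y and 28 mm tall (92 to 120 mm above the bench), flat-sided. Below it a black hub 30 mm across, then the steel dog. A light grip (20 N) slips on the bar while the clamp is stuck
- dog_tip (a point): Middle of the tip of the stuck clamp's dog, on its underside: a flat steel bar 18 mm wide and 10 mm thick (72 to 82 mm above the bench), turning with the knob, its tip 48 mm from the axis on the knob's -x side. While shut it overhangs the lid by 22 mm with 1.5 mm of air and holds it in; x axis as the knob's
- clamp (a joint): Angle of the stuck clamp, rad: 0 to 0.1 when shut, growing anticlockwise seen from above (opening). Up to about 0.4 it is stuck and takes a twist of about 0.7 N m; then it turns with about 0.03 N m and stays where it is left. The dog is clear of the lid above 1.25 and meets its stop pin somewhere between 1.32 and 1.78, which differs each time
- pillar_top (a point): Fixed point on the stuck clamp's axis at the top of its pillar, 71 mm above the bench; axes as the mould's. The stop pin, 12 mm thick, rubber-sleeved, 80 mm high, stands on the base plate 37 mm from this axis and is met by the dog's side 34 mm from the axis. It yields about 1 mm for 5 N (0.17 N m on the knob); over 10 N is forcing it
- lid_handle (a point): Middle of the loose lid's black bar handle, where to grip it, 100 mm above the bench while the lid is on. The bar is round, 12 mm thick, 68 mm long along this point's y axis, on two legs at its ends, its centre line 30 mm above the lid's top face. z points up out of the lid
- lid_foot (a point): Centre of the underside of the lid's spigot, 48 mm below the handle's middle. The lid is an aluminium hexagon 140 mm across flats, 10 mm thick, about 0.6 kg; its hexagonal spigot, 8 mm deep and 108 mm across flats, hangs in the tub with 2 mm of play all round
- rest_top (a point): Centre of the top face, 18 mm above the bench, of the fixed square wooden lid rest, 200 x 200 mm, with a cork face
Things that resemble listed ones, but are neither listed nor needed, are in the scene too. What is meant by the part that bears lid_handle is not yellow, and is the larger of those in its own colour.

How it is judged:
By the outcome, as a careful person would: the job done as asked, in the order asked, and still so for the second after the job is handed in, with the robot touching nothing.
It also fails if it takes over 61 s, if anything falls off the work surface, if the arm or the gripper's body presses on something with over 40 N, if the wrist force passes 120 N, or if a joint passes its speed limit or range.

## Working session

There is one attempt and no reset: what is moved stays moved. The work goes in short steps, Python scripts to look and compute and a tool call to move; the robot and the scene stay as the last step left them, time stands still between calls to the robot, and variables do not carry over. Pictures are saved under pics/ and viewed, at most 11 in all, crops included, and the job is handed in when it is done.

Besides the shell and the picture viewer there is one more tool, called after "Request:" as a command line: name --argument value ..., lists and objects as JSON in quotes. send_rows: Moves the arm, as the interface text tells. Its arguments: {"type":"object","properties":{"increments":{"type":"array","items":{"type":"array","items":{"type":"array","items":{"type":"number"}}}},"fingers":{"type":"number"},"force":{"type":"number"}},"required":["increments"]}

```bash
mkdir -p pics
python3 - <<'E'
from station import manip
import cv2
o=manip.get_obs(); print({k:o[k] for k in('time','tcp_pos','tcp_rot','gripper_width','contact_force')})
for n in('scene','top'):
    cv2.imwrite(f'pics/{n}0.png',manip.snapshot(n)); c=manip.camera_info(n); print(n,c)
print(manip.camera_info('wrist'))
E
```

```text
{'time': 0.0, 'tcp_pos': array([290.42400186, 580.71524126, 192.38583881]), 'tcp_rot': array([-7.21981977e-01, -3.05705754e+00,  2.95809878e-03]), 'gripper_width': 85.4978820008953, 'contact_force': array([ 1.03462241, -0.31535626, -0.3393527 ])}
scene {'K': array([[519.32128415,   0.        , 315.64960635],
       [  0.        , 519.32128415, 235.99549219],
       [  0.        ,   0.        ,   1.        ]]), 'rvec': array([ 1.7463436 ,  1.71299817, -0.78599671]), 'tvec': array([ -20.07858734, -197.6656426 , 1465.29262568])}
top {'K': array([[544.66934106,   0.        , 319.87658968],
       [  0.        , 544.66934106, 242.32813913],
       [  0.        ,   0.        ,   1.        ]]), 'rvec': array([ 2.15196528, -2.16189314,  0.12996931]), 'tvec': array([ 50.06068799, 441.52751015, 996.82734043])}
{'K': array([[393.02345768,   0.        , 315.79196676],
       [  0.        , 393.02345768, 252.81298969],
       [  0.        ,   0.        ,   1.        ]]), 'hand_eye': array([[-2.03458481e-04, -9.58092937e-01, -2.86457470e-01,
         7.15181296e+01],
       [ 9.99999815e-01, -3.05904237e-05, -6.07943559e-04,
         8.82644243e-02],
       [ 5.73703574e-04, -2.86457541e-01,  9.58092766e-01,
        -1.80743878e+02],
       [ 0.00000000e+00,  0.00000000e+00,  0.00000000e+00,
         1.00000000e+00]])}
```

View pics/top0.png

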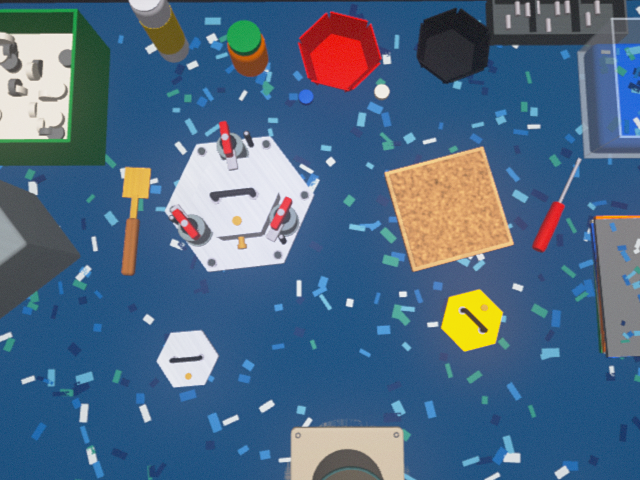

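View pics/scene0.png

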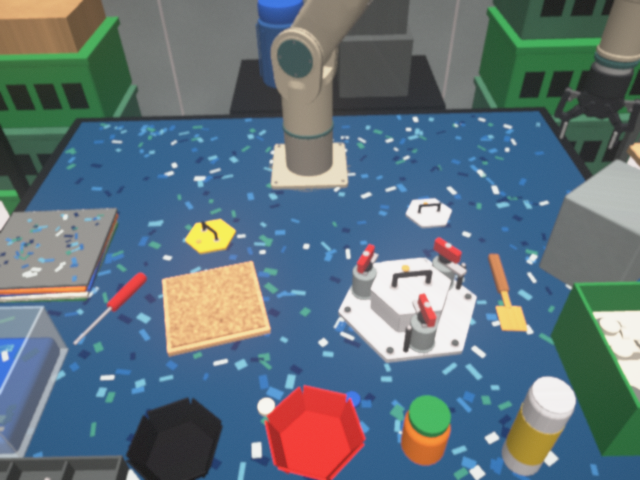

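The top view shows the mould around (240,200), its lid handle at (233,193), red knobs at (227,140), (185,222) and (281,217), and the rest at (449,209). I'll enlarge the mould to see which clamp is shut.

Run:
```python
import cv2
a=cv2.imread('pics/top0.png')[110:280,155:325]
cv2.imwrite('pics/c1.png',cv2.resize(a,None,fx=3.5,fy=3.5,interpolation=cv2.INTER_CUBIC))
```

```text
(no output)
```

View pics/c1.png

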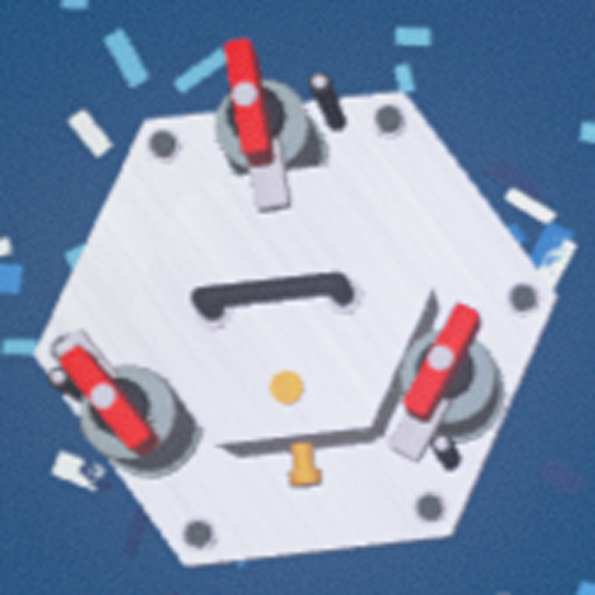

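The crop shows the stuck clamp at the top: its dog points at the lid, with the knob's top screw at crop (246,94). The handle runs from (205,297) to (342,286), and the other two clamps are open.

```bash
cat > h.py <<'E'
import numpy as np,cv2
from station import manip
def px2w(n,uv,z):
    c=manip.camera_info(n);R=cv2.Rodrigues(c['rvec'])[0];t=c['tvec'].ravel()
    uv=np.atleast_2d(uv).astype(float)
    d=np.c_[uv,np.ones(len(uv))]@np.linalg.inv(c['K']).T@R
    C=-R.T@t
    return (C+d*((z-C[2])/d[:,2])[:,None])[:,:2]
cr=lambda p:np.array(p)/3.5+[155,110]
def wrist(uv,z,pos,rot):
    c=manip.camera_info('wrist');H=np.array(c['hand_eye']);R=cv2.Rodrigues(np.array(rot))[0]
    uv=np.atleast_2d(uv).astype(float)
    d=np.c_[uv,np.ones(len(uv))]@np.linalg.inv(c['K']).T@H[:3,:3].T@R.T
    C=R@H[:3,3]+pos
    return (C+d*((z-C[2])/d[:,2])[:,None])[:,:2]
E
python3 - <<'E'
from h import *
np.set_printoptions(precision=1,suppress=True)
ang=lambda v:np.arctan2(v[1],v[0])
k=px2w('top',cr([[246,94],[238,42],[258,155]]),120);print('knob',k,ang(k[1]-k[2]))
h=px2w('top',cr([[205,297],[342,286]]),106);print('handle',h,h.mean(0),ang(h[0]-h[1]))
P=px2w('top',cr([[146,120],[405,93],[555,296],[452,535],[185,565],[35,352]]),12);print('plate',P,P.mean(0),[round(ang(p-P.mean(0)),3) for p in P])
r=px2w('top',[[385,173],[484,148],[513,243],[414,270]],18);print('rest',r,r.mean(0),ang(r[0]-r[1]))
o=manip.get_obs();print(cv2.Rodrigues(o['tcp_rot'])[0])
E
```

```text
knob [[617.2 212.6]
 [644.1 217.1]
 [585.8 206.1]] 0.1859364064677714
handle [[516.8 234. ]
 [522.1 165.3]] [519.5 199.6] 1.6475081828508464
plate [[637.7 287.7]
 [652.5 143.3]
 [536.5  59.8]
 [404.7 116.1]
 [389.  260.8]
 [506.6 345.7]] [521.2 202.2] [np.float64(0.633), np.float64(-0.422), np.float64(-1.463), np.float64(-2.505), np.float64(2.724), np.float64(1.672)]
rest [[ 576.9  -78. ]
 [ 625.5 -270.7]
 [ 439.9 -317.9]
 [ 389.5 -129.1]] [ 507.9 -198.9] 1.8178464591572934
[[-0.9  0.4 -0. ]
 [ 0.4  0.9 -0. ]
 [-0.  -0.  -1. ]]
```

Request:
send_rows --increments '[[[0,0,60,-0.1],[0,-10,120,-0.25],[10,-60,150,-0.4],[20,-120,150,-0.58],[40,-175,150,-0.75],[80,-215,150,-0.92],[125,-250,150,-1.1],[175,-280,130,-1.28]]]'

```text
time: 1.1
tcp_pos: [467.5, 300.7, 324.5]
tcp_rot: [-2.41, -2.015, -0.006]
contact_force: [-0.1, 0.4, 0.4]
gripper_width: 85.3
finger_force: 0.0
```

Request:
send_rows --increments '[[[30,-15,-15,-0.16],[60,-30,-30,-0.32],[90,-45,-50,-0.48],[120,-65,-70,-0.64],[140,-80,-90,-0.8],[151,-89,-110,-0.96],[151,-89,-123,-1.12],[151,-89,-123,-1.21]]]'

```text
time: 2.1
tcp_pos: [615.6, 212.0, 198.2]
tcp_rot: [3.127, 0.288, -0.006]
contact_force: [0.3, 0.3, -0.1]
gripper_width: 85.5
finger_force: 0.0
```

Request:
send_rows --increments '[[[0,0,0,0],[0,0,0,0],[0,0,0,0]]]'

```text
time: 2.48
tcp_pos: [616.8, 212.5, 200.5]
tcp_rot: [-3.127, -0.296, -0.001]
contact_force: [0.3, 0.0, 1.0]
gripper_width: 85.6
finger_force: 0.0
```

Run:
```python
from h import *
o=manip.get_obs();print(repr(o['tcp_pos']),repr(o['tcp_rot']),o['joint_pos'],o['contact_force'],o['wrist_torque'],o['time'])
cv2.imwrite('pics/w1.png',manip.snapshot('wrist'))
```

```text
array([616.78933264, 212.47396429, 200.54308104]) array([-3.12723864e+00, -2.96013565e-01, -5.00463647e-04]) [-0.7544018   0.71581155  0.69187635  1.51398429 -0.49199586  1.09065703
 -1.33522397] [0.29835707 0.0458002  0.97390939] [-0.01378949 -0.01751678  0.04253631] 2.475
```

View pics/w1.png

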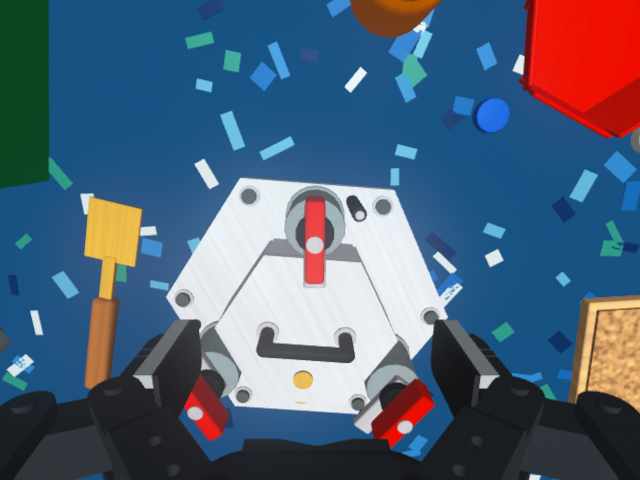

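The wrist picture shows the knob screw at (315,245), its bar from (315,198) to (314,284), and the handle from (263,343) to (350,352).

Run:
```python
from h import *
p=[616.789,212.474,200.543];r=[-3.12724,-.296014,-.0005]
k=wrist([[315,245],[315,198],[314,284],[315,241]],120,p,r);print(k,np.arctan2(*(k[1]-k[2])[::-1]))
h=wrist([[263,343],[350,352]],104,p,r);print(h,h.mean(0),np.arctan2(*(h[0]-h[1])[::-1]))
print('tool x ang',2*np.arctan2(r[1],r[0])-2*np.pi)
```

```text
[[618.37093892 212.45856192]
 [650.26536995 218.52553488]
 [590.00856864 207.78661303]
 [621.17289238 212.99155076]] 0.17636753848216238
[[527.45986034 237.00167038]
 [532.47798048 167.78540791]] [529.96892041 202.39353914] 1.6431688534930589
tool x ang -12.377619741713097
```

Request:
send_rows --increments '[[[0.5,0,-40,-0.01],[0.5,0,-80,-0.01],[0.5,0,-100,-0.01],[0.5,0,-105.5,-0.01],[0.5,0,-105.5,-0.01]]]'

```text
time: 3.15
tcp_pos: [618.1, 212.3, 95.7]
tcp_rot: [-3.129, -0.279, -0.002]
contact_force: [0.5, -0.3, 0.6]
gripper_width: 85.7
finger_force: 0.0
```

Request:
send_rows --increments '[[[0,0,0,0],[0,0,0,0],[0,0,0,0],[0,0,0,0],[0,0,0,0],[0,0,0,0]]]' --fingers 5 --force 120

```text
time: 3.9
tcp_pos: [617.2, 212.3, 94.8]
tcp_rot: [3.129, 0.279, -0.0]
contact_force: [1.0, 0.2, -0.1]
gripper_width: 4.7
finger_force: 0.0
```

```bash
cat > s.py <<'E'
from h import *
o=manip.get_obs();np.set_printoptions(precision=3,suppress=True)
a=2*np.arctan2(o['tcp_rot'][1],o['tcp_rot'][0])
print(round(o['time'],2),o['tcp_pos'],'xang',round(float(np.angle(np.exp(1j*a))),4),'F',o['contact_force'],'M',o['wrist_torque'],'w',o['gripper_width'],o['finger_force'],'j',o['joint_pos'])
E
python3 s.py
```

```text
3.9 [617.242 212.329  94.775] xang 0.1778 F [ 0.982  0.239 -0.124] M [ 0.048 -0.022  0.012] w 4.691742307266262 0.0 j [-0.72   0.828  0.621  1.61  -0.581  0.896 -1.273]
```

The fingers closed to 4.7 mm without touching the bar, so I'll look.

```bash
python3 - <<'E'
from h import *
cv2.imwrite('pics/w2.png',manip.snapshot('wrist'))
E
python3 s.py
```

```text
3.95 [617.24  212.361  94.776] xang 0.1778 F [ 0.131 -0.304  0.876] M [-0.04   0.041  0.031] w 4.907104896770451 0.0 j [-0.72   0.828  0.621  1.61  -0.581  0.896 -1.273]
```

View pics/w2.png

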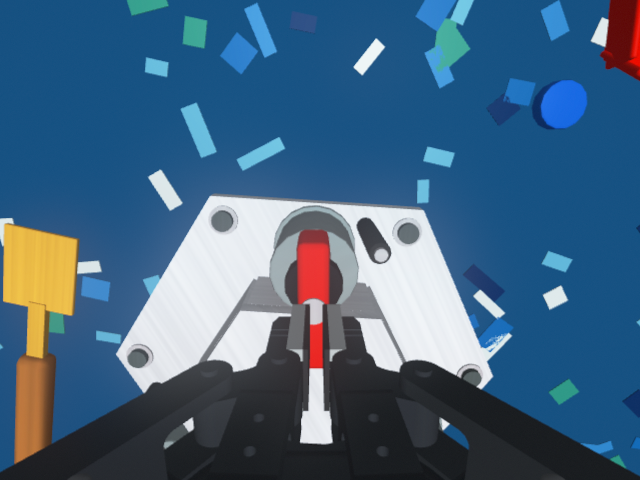

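The picture shows the fingertips at about (303–332, 305), on either side of the knob's screw at (313,310). I'll check where the TCP and bar should project.

Run:
```python
from h import *
np.set_printoptions(precision=1,suppress=True)
o=manip.get_obs();c=manip.camera_info('wrist');H=np.array(c['hand_eye'])
R=cv2.Rodrigues(o['tcp_rot'])[0]
def pr(T):
    q=H[:3,:3].T@(np.array(T)-H[:3,3]);q=c['K']@q;return q[:2]/q[2]
def w(P): return pr(R.T@(np.array(P)-o['tcp_pos']))
for T in ([0,0,0],[11,2.5,0],[-11,2.5,0],[11,2.5,-25],[11,-2.5,-25],[11,7,-3],[11,-7,-3],[11,7,-25],[11,-7,-25]):print(T,pr(T))
for s in (617.3,):
  for z in(92,120):print('axis',z,w([s,212.5,z]),'ends',w([s+30*.984,212.5+30*.178,z]),w([s-30*.984,212.5-30*.178,z]))
im=cv2.imread('pics/w2.png')[200:400,250:380]
cv2.imwrite('pics/c2.png',cv2.resize(im,None,fx=3,fy=3,interpolation=cv2.INTER_CUBIC))
```

```text
[0, 0, 0] [314.2 291.4]
[11, 2.5, 0] [319.3 270.3]
[-11, 2.5, 0] [319.2 311.8]
[11, 2.5, -25] [319.8 289.6]
[11, -2.5, -25] [308.1 289.6]
[11, 7, -3] [328.7 272.4]
[11, -7, -3] [299.5 272.4]
[11, 7, -25] [330.4 289.6]
[11, -7, -25] [297.5 289.6]
axis 92 [313.9 289.1] ends [313.8 230.8] [314.1 342.6]
axis 120 [313.7 313.3] ends [313.5 246.6] [313.9 373.7]
```

View pics/c2.png

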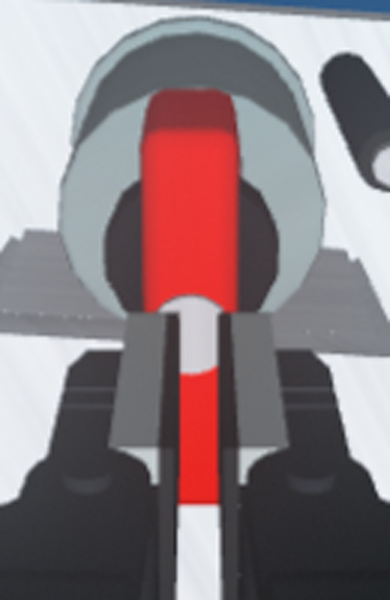

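The closing without contact and this picture agree. The pad tips project where z = −40 mm in the tool frame would be, so the fingers end about 40 mm behind the reported TCP, above the bar top. I'll reopen and go about 37 mm lower, watching the force.

Request:
send_rows --increments '[[[0,0,0,0],[0,0,0,0],[0,0,0,0],[0,0,0,0]]]' --fingers 45

```text
time: 4.45
tcp_pos: [617.2, 212.3, 94.8]
tcp_rot: [3.129, 0.279, 0.0]
contact_force: [0.1, 0.4, -0.1]
gripper_width: 44.4
finger_force: 0.0
```

Request:
send_rows --increments '[[[0,0,-5,0],[0,0,-10,0],[0,0,-15,0],[0,0,-20,0],[0,0,-20,0]]]'

```text
time: 5.08
tcp_pos: [616.9, 212.3, 74.2]
tcp_rot: [3.129, 0.279, -0.001]
contact_force: [-0.7, -0.1, 0.1]
gripper_width: 44.9
finger_force: 0.0
```

```bash
python3 - <<'E'
from h import *
cv2.imwrite('pics/w3.png',manip.snapshot('wrist'))
E
python3 s.py
```

```text
5.12 [617.135 212.252  74.545] xang 0.1777 F [-0.454 -0.321 -0.215] M [ 0.003 -0.004  0.014] w 45.21452926020675 0.0 j [-0.711  0.851  0.604  1.622 -0.598  0.861 -1.259]
```

View pics/w3.png

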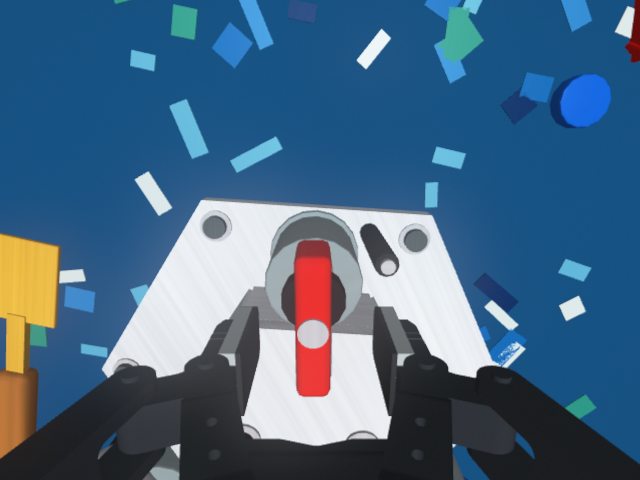

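The picture shows the bar centred between the pads: screw at (313,333), tips at about (245,306) and (385,306), nothing touching. I'll go down the rest and close.

Request:
send_rows --increments '[[[0.3,0,-6,0],[0.3,0,-12,0],[0.3,0,-18,0],[0.3,0,-18,0]]]'

```text
time: 5.62
tcp_pos: [617.0, 212.2, 56.0]
tcp_rot: [3.129, 0.279, -0.002]
contact_force: [0.0, 0.1, -0.1]
gripper_width: 45.0
finger_force: 0.0
```

Request:
send_rows --increments '[[[0,0,0,0],[0,0,0,0],[0,0,0,0],[0,0,0,0],[0,0,0,0]]]' --fingers 5 --force 120

```text
time: 6.25
tcp_pos: [617.5, 213.6, 57.4]
tcp_rot: [-3.127, -0.28, -0.001]
contact_force: [-2.2, 2.6, 5.5]
gripper_width: 11.5
finger_force: 118.1
```

```bash
python3 s.py
```

```text
6.25 [617.545 213.589  57.421] xang 0.1785 F [-2.195  2.553  5.546] M [ 0.548  0.384 -0.054] w 11.51230564988668 118.09945464134216 j [-0.703  0.872  0.588  1.63  -0.615  0.831 -1.246]
```

Request:
send_rows --increments '[[[0,1,0.5,0.05],[0,1,0.5,0.12],[0,1,0.5,0.2],[0,1,0.5,0.28],[0,1,0.5,0.36],[0,1,0.5,0.42],[0,1,0.5,0.45],[0,1,0.5,0.45]]]'

```text
time: 7.25
tcp_pos: [617.6, 213.6, 57.4]
tcp_rot: [-2.988, -0.969, -0.001]
contact_force: [-1.1, 1.9, 3.3]
gripper_width: 11.8
finger_force: 117.7
```

```bash
python3 s.py
```

```text
7.25 [617.637 213.566  57.438] xang 0.6275 F [-1.109  1.891  3.253] M [0.353 0.048 0.027] w 11.799879650118317 117.73554682731628 j [-0.642  0.843  0.47   1.628 -0.496  0.792 -0.897]
```

Request:
send_rows --increments '[[[0,0,0,0.08],[0,0,0,0.17],[0,0,0,0.26],[0,0,0,0.35],[0,0,0,0.44],[0,0,0,0.53],[0,0,0,0.6],[0,0,0,0.62]]]' --force 50

```text
time: 8.25
tcp_pos: [617.7, 213.6, 57.4]
tcp_rot: [-2.55, -1.835, -0.001]
contact_force: [-1.1, 2.0, 2.8]
gripper_width: 11.6
finger_force: 117.8
```

```bash
python3 s.py
python3 - <<'E'
from h import *
a=cv2.resize(manip.snapshot('top')[110:280,155:325],None,fx=3,fy=3,interpolation=cv2.INTER_CUBIC)
cv2.imwrite('pics/t2.png',a)
E
```

```text
8.25 [617.689 213.594  57.412] xang 1.2475 F [-1.057  2.036  2.826] M [ 0.596  0.09  -0.066] w 11.591035644281316 117.80864953994751 j [-0.55   0.813  0.303  1.625 -0.323  0.753 -0.423]
```

View pics/t2.png

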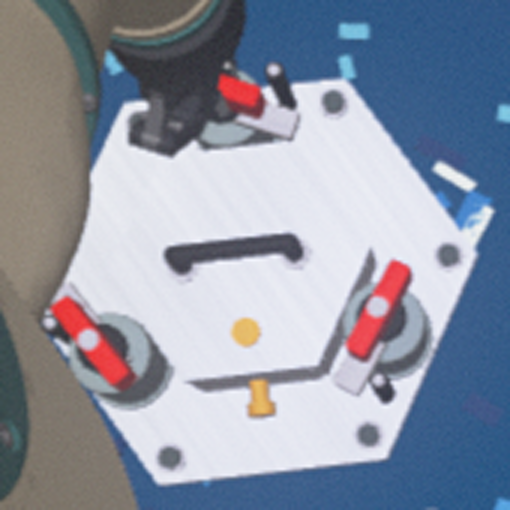

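The top view shows the dog swinging round at crop (280,120), heading for the pin at (280,85), with the knob gripped. I'm going on in small steps and watching the moment.

Request:
send_rows --increments '[[[0,0,0,0.04],[0,0,0,0.08],[0,0,0,0.12],[0,0,0,0.13],[0,0,0,0.13]]]'

```text
time: 8.93
tcp_pos: [617.7, 213.6, 57.4]
tcp_rot: [-2.425, -1.997, -0.001]
contact_force: [-1.2, 2.5, 3.8]
gripper_width: 11.6
finger_force: 117.9
```

```bash
cat > m.py <<'E'
from h import *
np.set_printoptions(precision=3,suppress=True)
L=[]
for i in range(4):
    if i: manip.snapshot('top')
    o=manip.get_obs();L.append([*o['contact_force'],*o['wrist_torque']])
a=2*np.arctan2(o['tcp_rot'][1],o['tcp_rot'][0])
print(round(o['time'],2),'xang',round(float(np.angle(np.exp(1j*a))),4),np.mean(L,0),'Mz',np.array(L)[:,5],o['effort'][6])
E
python3 m.py
```

```text
9.07 xang 1.3778 [-1.251  2.372  4.181  0.729  0.067  0.043] Mz [ 0.059  0.052  0.089 -0.028] -0.02843258378561586
```

Clamp at about 1.27 and still free.

Request:
send_rows --increments '[[[0,0,0,0.02],[0,0,0,0.04],[0,0,0,0.04]]]'

```text
time: 9.45
tcp_pos: [617.7, 213.6, 57.4]
tcp_rot: [-2.384, -2.046, -0.001]
contact_force: [-1.0, 3.4, 4.0]
gripper_width: 11.6
finger_force: 118.0
```

```bash
python3 m.py
```

```text
9.6 xang 1.4178 [-0.79   3.076  4.428  0.845  0.019  0.023] Mz [-0.     0.006  0.061  0.026] -0.028183952090330422
```

Request:
send_rows --increments '[[[0,0,0,0.015],[0,0,0,0.03],[0,0,0,0.03]]]'

```text
time: 9.98
tcp_pos: [617.7, 213.5, 57.4]
tcp_rot: [-2.353, -2.081, -0.001]
contact_force: [-0.8, 4.0, 4.6]
gripper_width: 11.4
finger_force: 118.0
```

```bash
python3 m.py
```

```text
10.12 xang 1.4479 [-0.867  3.436  4.706  0.99  -0.024  0.029] Mz [0.019 0.024 0.029 0.043] -0.02847973199095577
```

Joint 7's effort is a clean signal, steady at −0.028. I'll carry on.

Request:
send_rows --increments '[[[0,0,0,0.015],[0,0,0,0.03],[0,0,0,0.03]]]'

```text
time: 10.5
tcp_pos: [617.7, 213.5, 57.4]
tcp_rot: [-2.322, -2.116, -0.001]
contact_force: [0.3, 3.9, 4.8]
gripper_width: 11.8
finger_force: 118.1
```

```bash
python3 m.py
```

```text
10.65 xang 1.4781 [-0.278  3.643  4.885  1.031 -0.047  0.012] Mz [ 0.003  0.021 -0.018  0.042] -0.029316244181245565
```

Request:
send_rows --increments '[[[0,0,0,0.015],[0,0,0,0.025],[0,0,0,0.025]]]'

```text
time: 11.02
tcp_pos: [617.7, 213.5, 57.4]
tcp_rot: [2.295, 2.145, 0.001]
contact_force: [-0.4, 3.2, 5.7]
gripper_width: 12.0
finger_force: 118.1
```

```bash
python3 m.py
```

```text
11.18 xang 1.503 [-0.437  3.49   5.362  1.062 -0.056  0.027] Mz [0.007 0.02  0.065 0.017] -0.02931540599092841
```

Request:
send_rows --increments '[[[0,0,0,0.015],[0,0,0,0.025],[0,0,0,0.025]]]'

```text
time: 11.55
tcp_pos: [617.7, 213.5, 57.4]
tcp_rot: [-2.268, -2.173, -0.001]
contact_force: [-0.0, 3.5, 5.6]
gripper_width: 11.6
finger_force: 118.1
```

```bash
python3 m.py
```

```text
11.7 xang 1.5281 [-0.401  3.697  5.114  1.042 -0.025  0.016] Mz [-0.024  0.064  0.037 -0.015] -0.029303227784112096
```

Request:
send_rows --increments '[[[0,0,0,0.015],[0,0,0,0.025],[0,0,0,0.025]]]'

```text
time: 12.08
tcp_pos: [617.7, 213.5, 57.4]
tcp_rot: [-2.241, -2.202, -0.001]
contact_force: [-0.9, 3.4, 5.3]
gripper_width: 11.6
finger_force: 118.1
```

```bash
python3 m.py
```

```text
12.22 xang 1.5529 [-0.668  3.693  5.477  1.069 -0.041  0.036] Mz [0.061 0.019 0.01  0.055] -0.029313003178685904
```

Request:
send_rows --increments '[[[0,0,0,0.015],[0,0,0,0.025],[0,0,0,0.025]]]'

```text
time: 12.6
tcp_pos: [617.7, 213.5, 57.4]
tcp_rot: [-2.213, -2.229, -0.001]
contact_force: [-0.7, 4.4, 5.5]
gripper_width: 12.0
finger_force: 118.1
```

```bash
python3 m.py
```

```text
12.75 xang 1.5781 [-0.519  3.992  4.859  1.053 -0.033  0.048] Mz [0.032 0.024 0.066 0.069] -0.029283114708960056
```

Request:
send_rows --increments '[[[0,0,0,0.015],[0,0,0,0.025],[0,0,0,0.025]]]'

```text
time: 13.12
tcp_pos: [617.7, 213.5, 57.4]
tcp_rot: [2.185, 2.257, 0.001]
contact_force: [-0.7, 4.2, 5.6]
gripper_width: 11.5
finger_force: 118.2
```

```bash
python3 m.py
```

```text
13.28 xang 1.6031 [ 0.113  3.987  5.603  1.052 -0.033  0.033] Mz [0.06  0.022 0.003 0.048] -0.029246602789498866
```

Request:
send_rows --increments '[[[0,0,0,0.015],[0,0,0,0.025],[0,0,0,0.025]]]'

```text
time: 13.65
tcp_pos: [617.7, 213.5, 57.4]
tcp_rot: [2.157, 2.284, 0.001]
contact_force: [-0.7, 4.3, 4.6]
gripper_width: 11.4
finger_force: 118.2
```

```bash
python3 m.py
```

```text
13.8 xang 1.628 [-0.366  3.911  5.039  1.064 -0.043  0.02 ] Mz [-0.    -0.015  0.024  0.071] -0.029299623565748334
```

Request:
send_rows --increments '[[[0,0,0,0.015],[0,0,0,0.025],[0,0,0,0.025]]]'

```text
time: 14.18
tcp_pos: [617.7, 213.6, 57.4]
tcp_rot: [-2.128, -2.311, -0.001]
contact_force: [-0.5, 3.6, 5.3]
gripper_width: 11.8
finger_force: 118.2
```

```bash
python3 m.py
```

```text
14.32 xang 1.6531 [-0.248  3.679  5.351  1.053 -0.028  0.019] Mz [ 0.038  0.036 -0.03   0.031] -0.02928233239799738
```

Request:
send_rows --increments '[[[0,0,0,0.015],[0,0,0,0.025],[0,0,0,0.025]]]'

```text
time: 14.7
tcp_pos: [617.7, 213.5, 57.4]
tcp_rot: [2.099, 2.337, 0.001]
contact_force: [0.0, 4.5, 5.6]
gripper_width: 12.1
finger_force: 118.2
```

```bash
python3 m.py
```

```text
14.85 xang 1.678 [-0.581  3.82   4.826  1.069 -0.017  0.025] Mz [0.043 0.032 0.018 0.004] -0.029249548679217696
```

Request:
send_rows --increments '[[[0,0,0,0.015],[0,0,0,0.025],[0,0,0,0.025]]]'

```text
time: 15.22
tcp_pos: [617.7, 213.6, 57.4]
tcp_rot: [2.07, 2.363, 0.001]
contact_force: [0.5, 4.1, 5.2]
gripper_width: 11.9
finger_force: 118.2
```

```bash
python3 m.py
```

```text
15.38 xang 1.7031 [-0.186  3.97   5.084  1.06  -0.004  0.021] Mz [ 0.023  0.023  0.043 -0.004] -0.029263714095577598
```

Request:
send_rows --increments '[[[0,0,0,0.015],[0,0,0,0.025],[0,0,0,0.025]]]'

```text
time: 15.75
tcp_pos: [617.7, 213.6, 57.4]
tcp_rot: [-2.041, -2.389, -0.001]
contact_force: [-0.9, 3.8, 4.9]
gripper_width: 11.7
finger_force: 118.2
```

```bash
python3 m.py
```

```text
15.9 xang 1.7276 [-0.484  4.066  5.145  1.072 -0.029 -0.053] Mz [-0.063 -0.021 -0.073 -0.054] 0.0847142399288714
```

Request:
send_rows --increments '[[[0,0,0,0.015],[0,0,0,0.025],[0,0,0,0.025]]]'

```text
time: 16.27
tcp_pos: [617.7, 213.5, 57.4]
tcp_rot: [-2.011, -2.413, -0.001]
contact_force: [0.1, 4.1, 5.5]
gripper_width: 11.6
finger_force: 118.2
```

```bash
python3 m.py
```

```text
16.43 xang 1.7522 [-0.774  3.854  5.25   1.105  0.006 -0.186] Mz [-0.214 -0.151 -0.181 -0.199] 0.21057824604213238
```

The dog is against the pin: about 0.19 N m, or roughly 5 N. I'll ease back a hair to unload it, release, and move over the handle.

Request:
send_rows --increments '[[[0,0,0,-0.015],[0,0,0,-0.02],[0,0,0,-0.02]]]'

```text
time: 16.8
tcp_pos: [617.6, 213.6, 57.4]
tcp_rot: [-2.035, -2.393, -0.001]
contact_force: [-0.2, 4.0, 5.4]
gripper_width: 11.8
finger_force: 118.2
```

Request:
send_rows --increments '[[[0,0,0,0],[0,0,0,0],[0,0,0,0],[0,0,0,0]]]' --fingers 50 --force 60

```text
time: 17.3
tcp_pos: [617.4, 212.8, 57.1]
tcp_rot: [2.035, 2.394, -0.001]
contact_force: [1.3, 0.2, 0.2]
gripper_width: 50.1
finger_force: 0.0
```

Request:
send_rows --increments '[[[0,0,15,0],[0,0,40,0],[0,0,75,0],[-25,-3,100,-0.03],[-55,-6,100,-0.06],[-80,-10,100,-0.1],[-96,-12,100,-0.1],[-96,-12,100,-0.1]]]'

```text
time: 18.3
tcp_pos: [521.0, 201.6, 158.5]
tcp_rot: [-2.151, -2.29, -0.001]
contact_force: [-0.1, 0.0, -0.3]
gripper_width: 49.8
finger_force: 0.0
```

```bash
sleep 0; python3 s.py;python3 - <<'E'
from h import *
manip.snapshot('top');manip.snapshot('top')
o=manip.get_obs();print(o['tcp_pos'],o['tcp_rot'])
cv2.imwrite('pics/w4.png',manip.snapshot('wrist'))
E
```

```text
18.3 [521.045 201.558 158.503] xang 1.6334 F [-0.072  0.002 -0.263] M [ 0.01  -0.07  -0.081] w 49.8163506141574 0.0 j [-0.572  0.549  0.232  1.82  -0.17   0.791 -0.191]
[522.77109102 201.68248048 158.21875617] [2.15075804 2.28852583 0.00318346]
```

View pics/w4.png

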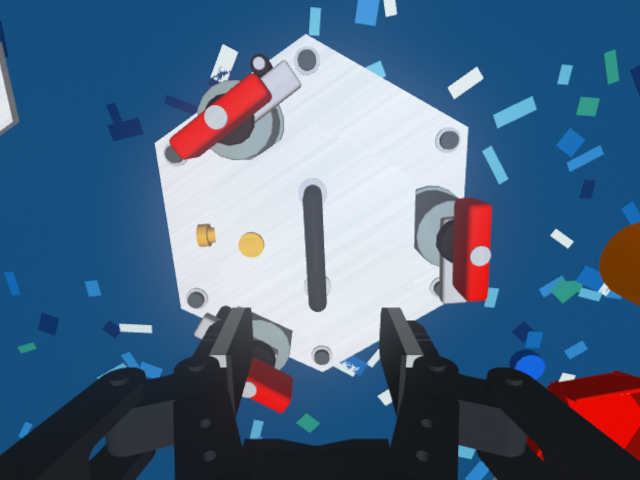

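The picture shows the handle from (312,184) to (318,310), running nearly along tool x. The freed clamp is at (480,255), swung open.

```bash
python3 - <<'E'
from h import *
p=[522.77,201.68,158.22];r=[2.15075804,2.28852583,.00318346]
h=wrist([[312,184],[318,310]],105,p,r);print(h,h.mean(0),np.arctan2(*(h[0]-h[1])[::-1]),np.linalg.norm(h[0]-h[1]))
f=wrist([[480,255]],120,p,r);print('knob',f)
o=manip.get_obs();print(o['tcp_pos'])
E
python3 s.py
```

```text
[[519.04537648 246.18449787]
 [527.72874931 165.39519912]] [523.3870629  205.78984849] 1.6778670049318054 81.25461067296087
knob [[619.24827885 212.97950219]]
[522.85951588 201.58192681 157.9617107 ]
18.45 [522.86  201.582 157.962] xang 1.6327 F [-0.461  0.943  0.013] M [ 0.052 -0.075  0.017] w 49.72595276693333 0.0 j [-0.571  0.552  0.232  1.817 -0.17   0.79  -0.191]
```

Request:
send_rows --increments '[[[0,1,-40,0.02],[0,2,-75,0.045],[0,2,-95,0.045],[0,2,-106,0.045],[0,2,-113,0.045],[0,2,-113,0.045]]]'

```text
time: 19.2
tcp_pos: [521.9, 203.4, 44.4]
tcp_rot: [2.1, 2.337, 0.0]
contact_force: [0.4, -0.3, -0.1]
gripper_width: 49.7
finger_force: 0.0
```

Request:
send_rows --increments '[[[0,0,0,0],[0,0,0,0],[0,0,0,0],[0,0,0,0],[0,0,0,0]]]' --fingers 3 --force 60

```text
time: 19.82
tcp_pos: [522.2, 203.6, 45.1]
tcp_rot: [2.099, 2.337, 0.002]
contact_force: [-1.7, -0.3, 5.7]
gripper_width: 10.0
finger_force: 58.6
```

```bash
python3 s.py
```

```text
19.82 [522.157 203.596  45.09 ] xang 1.6779 F [-1.747 -0.346  5.722] M [-0.028  0.069  0.09 ] w 9.985151182215107 58.62589180469513 j [-0.528  0.715  0.164  1.899 -0.209  0.542 -0.116]
```

Request:
send_rows --increments '[[[0,0,2,0],[0,0,5,0],[0,0,10,0],[0,0,16,0],[0,0,24,0],[0,0,34,0],[0,0,46,0],[0,0,60,0]]]'

```text
time: 20.82
tcp_pos: [521.5, 203.3, 105.3]
tcp_rot: [2.1, 2.337, 0.0]
contact_force: [-0.9, -0.5, -6.3]
gripper_width: 10.0
finger_force: 58.4
```

```bash
python3 s.py
```

```text
20.82 [521.533 203.31  105.308] xang 1.6777 F [-0.941 -0.51  -6.251] M [ 0.     0.007 -0.035] w 9.973616249028002 58.39071750640869 j [-0.55   0.623  0.197  1.863 -0.184  0.673 -0.138]
```

Request:
send_rows --increments '[[[0,0,20,0],[0,0,45,0],[0,-15,60,0],[-1,-45,60,0],[-3,-85,60,0],[-4,-130,60,0],[-6,-175,60,0],[-8,-220,60,0]]]'

```text
time: 21.82
tcp_pos: [512.7, -19.5, 164.6]
tcp_rot: [2.101, 2.336, -0.001]
contact_force: [1.2, -0.5, -5.8]
gripper_width: 9.9
finger_force: 58.5
```

Request:
send_rows --increments '[[[-1,-45,0,0],[-2,-85,0,0],[-3,-120,0,0],[-4,-150,0,0],[-5,-172,-10,0],[-6,-182,-30,0],[-6,-182,-50,0],[-6,-182,-60,0]]]'

```text
time: 22.82
tcp_pos: [505.9, -199.4, 103.5]
tcp_rot: [-2.1, -2.334, 0.002]
contact_force: [0.0, 0.1, -5.7]
gripper_width: 9.8
finger_force: 58.5
```

```bash
python3 s.py
python3 - <<'E'
from h import *
a=manip.snapshot('top')
cv2.imwrite('pics/t3.png',cv2.resize(a[100:330,320:620],None,fx=2.5,fy=2.5,interpolation=cv2.INTER_CUBIC))
E
```

```text
22.82 [ 505.87  -199.39   103.516] xang 1.6764 F [ 0.005  0.133 -5.663] M [-0.019  0.008 -0.058] w 9.782415284589613 58.4705114364624 j [ 0.2    0.608  0.187  1.905 -0.177  0.647  0.602]
```

View pics/t3.png

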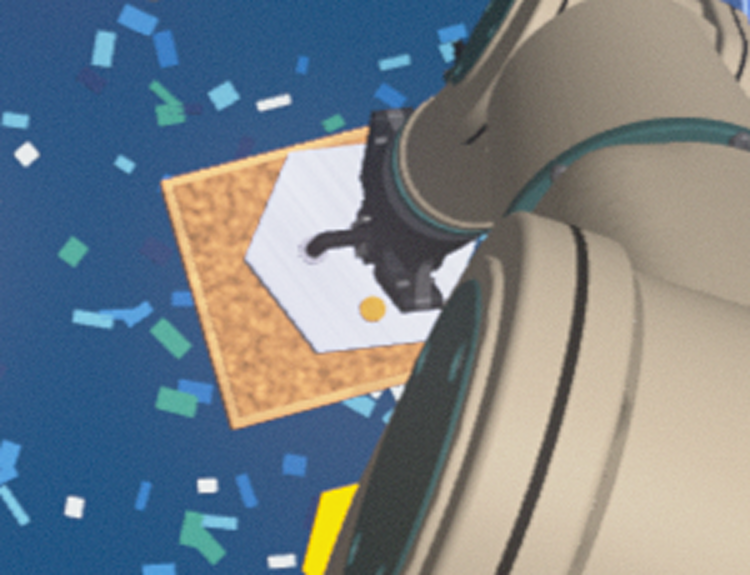

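The top view shows the lid level and centred over the rest, handle up. Lowering it.

Request:
send_rows --increments '[[[0,0,-20,0],[0,0,-40,0],[0,0,-58,0],[0,0,-72,0],[0,0,-80,0],[0,0,-84,0],[0,0,-86,0],[0,0,-86,0]]]'

```text
time: 23.88
tcp_pos: [507.8, -198.7, 18.6]
tcp_rot: [2.099, 2.337, 0.0]
contact_force: [0.1, -0.6, -7.2]
gripper_width: 9.8
finger_force: 58.6
```

```bash
python3 s.py
```

```text
23.88 [ 507.787 -198.731   18.58 ] xang 1.6778 F [ 0.148 -0.63  -7.18 ] M [-0.004  0.035 -0.013] w 9.845786195588303 58.59827220439911 j [ 0.232  0.745  0.138  1.951 -0.212  0.46   0.632]
```

Request:
send_rows --increments '[[[0,0,-1,0],[0,0,-2,0],[0,0,-3,0],[0,0,-3.5,0],[0,0,-3.5,0]]]'

```text
time: 24.5
tcp_pos: [507.5, -198.6, 14.8]
tcp_rot: [-2.099, -2.337, -0.0]
contact_force: [0.9, 0.7, -6.3]
gripper_width: 10.0
finger_force: 58.6
```

```bash
python3 s.py
```

```text
24.5 [ 507.546 -198.624   14.777] xang 1.6778 F [ 0.894  0.743 -6.267] M [ 0.024  0.01  -0.002] w 9.976924008364387 58.59886407852173 j [ 0.233  0.751  0.136  1.952 -0.214  0.452  0.633]
```

Still hanging, so going on in small steps until the weight comes off.

Request:
send_rows --increments '[[[0,0,-0.7,0],[0,0,-1.4,0],[0,0,-2,0],[0,0,-2,0]]]'

```text
time: 25.0
tcp_pos: [507.5, -198.6, 12.8]
tcp_rot: [-2.099, -2.337, -0.0]
contact_force: [-0.8, 0.5, -6.3]
gripper_width: 9.7
finger_force: 58.6
```

Request:
send_rows --increments '[[[0,0,-0.5,0],[0,0,-1,0],[0,0,-1,0]]]'

```text
time: 25.38
tcp_pos: [507.5, -198.6, 11.8]
tcp_rot: [-2.099, -2.337, 0.0]
contact_force: [0.1, -0.0, -5.9]
gripper_width: 10.2
finger_force: 58.6
```

Request:
send_rows --increments '[[[0,0,-0.5,0],[0,0,-1,0],[0,0,-1,0]]]'

```text
time: 25.75
tcp_pos: [507.4, -198.7, 11.1]
tcp_rot: [-2.1, -2.337, 0.0]
contact_force: [-2.4, 0.7, -0.8]
gripper_width: 9.8
finger_force: 59.3
```

Request:
send_rows --increments '[[[0,0,-0.5,0],[0,0,-1,0],[0,0,-1,0]]]'

```text
time: 26.12
tcp_pos: [507.5, -198.7, 11.1]
tcp_rot: [2.1, 2.337, 0.001]
contact_force: [-3.8, 1.6, 10.6]
gripper_width: 9.7
finger_force: 60.4
```

The lid is down. Easing off, releasing and lifting clear.

Request:
send_rows --increments '[[[0,0,0.8,0],[0,0,0.8,0]]]'

```text
time: 26.38
tcp_pos: [507.4, -198.7, 11.1]
tcp_rot: [-2.1, -2.337, -0.0]
contact_force: [-4.3, 0.8, 6.5]
gripper_width: 9.9
finger_force: 60.0
```

Request:
send_rows --increments '[[[0,0,0,0],[0,0,0,0],[0,0,0,0],[0,0,0,0]]]' --fingers 50

```text
time: 26.88
tcp_pos: [507.7, -198.7, 10.5]
tcp_rot: [2.099, 2.337, 0.0]
contact_force: [0.8, -0.0, -0.1]
gripper_width: 49.9
finger_force: 0.0
```

Request:
send_rows --increments '[[[0,0,8,0],[0,0,25,0],[0,0,60,0],[0,0,110,0],[0,0,160,0],[0,0,190,0],[-40,0,200,0],[-80,0,200,0]]]'

```text
time: 27.88
tcp_pos: [427.4, -199.0, 212.7]
tcp_rot: [2.097, 2.335, 0.002]
contact_force: [-0.5, -0.4, 0.3]
gripper_width: 50.0
finger_force: 0.0
```

Request:
send_rows --increments '[[[0,0,0,0],[0,0,0,0],[0,0,0,0]]]'

```text
time: 28.25
tcp_pos: [428.7, -198.6, 211.0]
tcp_rot: [2.098, 2.337, 0.001]
contact_force: [0.1, 0.1, -0.2]
gripper_width: 50.0
finger_force: 0.0
```

```bash
python3 s.py
python3 - <<'E'
from h import *
cv2.imwrite('pics/sc2.png',cv2.resize(manip.snapshot('scene')[180:400,130:530],None,fx=2,fy=2,interpolation=cv2.INTER_CUBIC))
E
```

```text
28.25 [ 428.736 -198.615  210.958] xang 1.6786 F [ 0.132  0.084 -0.203] M [-0.005 -0.023  0.073] w 49.966742960415324 0.0 j [ 0.193  0.36   0.245  1.979 -0.118  0.814  0.612]
```

View pics/sc2.png

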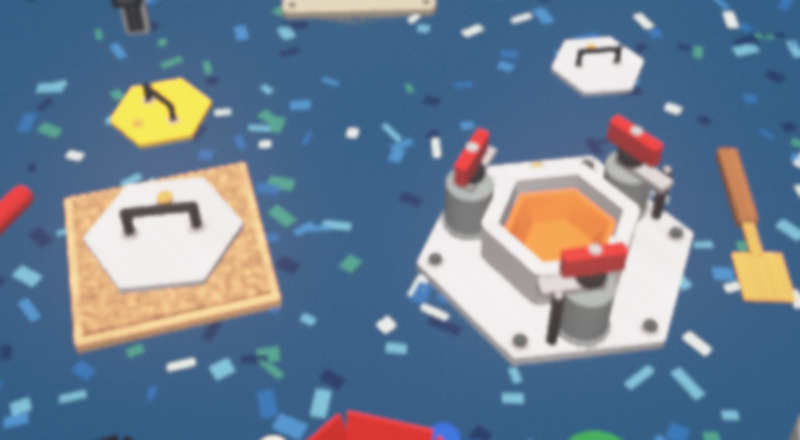

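The scene view shows the lid lying handle up in the middle of the rest at (163,235), and the freed clamp open with its dog at the pin at (555,290). Nothing is touching the robot, so I'm handing in.

```bash
python3 -c "
from station import manip
print(manip.sign_off())"
```

```text
the job is handed in; nothing more can be done
None
```

I broke the clamp loose, eased it onto its stop pin at about 5 N and left it open, then laid the lid handle up in the middle of the rest and handed the job in at about 28 s.

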